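# Stack oiled blanks to dry with spacers between

### The job

Stack the oiled blanks on the two-rail drying stand so that air gets round them: first lay the dark walnut block across both rails, lengthways from rail to rail and centred on the stand; then the two thin pale square sticks crosswise on the walnut, parallel, one 30 mm to each side of its middle and centred across it; then the flat, wide ash block on both sticks, centred over the walnut and lengthways like it; and last set the steel weight, base down, on the middle of the ash block. Leave the spare 30 mm square locust offcut where it lies, and let go of everything.

Things in the scene. Friction and masses are not known exactly. Their poses are not given: they have to be found in the camera images.
- drying_stand: drying stand, fixed in place: a plywood base 150 x 110 mm, 10 mm thick, with two parallel wooden rails 22 mm wide, 110 mm long and 20 mm high on it, their centre lines at x = -40 and x = +40 mm, running along y; the rail tops are 30 mm above the bench. Origin at the centre of the base's underside, x from rail to rail, y along the rails, z up.
- walnut_block: dark brown walnut block, 120 x 45 mm, 28 mm high, 0.1 kg; origin at the centre of its underside, x along its length, y across, z up.
- stick_a: thin pale wooden spacer stick, 100 x 18 mm, 18 mm high, lying flat; origin at the centre of its underside, x along its length, z up. The two sticks are alike and may be swapped.
- stick_b: thin pale wooden spacer stick, 100 x 18 mm, 18 mm high, lying flat; origin at the centre of its underside, x along its length, z up. The two sticks are alike and may be swapped.
- ash_block: flat, wide, light brown ash block, 90 x 60 mm, 22 mm high, 0.08 kg; origin at the centre of its underside, x along its length, y across, z up.
- steel_weight: steel weight, 0.5 kg: a dark block 70 x 45 mm, 25 mm high, with a round bright knob on the middle of its top (23 mm in diameter from 35 to 52 mm above the underside, on a thinner neck; 53 mm high in all); origin at the centre of its underside, x along the block's length, z up.
- locust_offcut: spare locust-wood offcut, 110 x 30 mm, 30 mm high, loose, not part of the stack; origin at the centre of its underside, x along its length.
Not all that is in view belongs to the job. Leave any purple look-alike of the stick_b alone.

How it is judged:
By the outcome, as a careful person would: the job done as asked, in the order asked, and still so for the second after the job is handed in, with the robot touching nothing.
It also fails if it takes over 120 s, if anything falls off the work surface, if the arm or the gripper's body presses on something with over 40 N, if the wrist force passes 120 N, or if a joint passes its speed limit or range.

### The arm

A 6-joint arm with a two-finger parallel gripper is mounted at the origin on the work surface; the furniture and walls round the work are solid. World frame = base frame: x ahead of the robot, y to its left, z up, the work surface at z = 0. Lengths are in mm, angles in rad, forces in N, time in s.
With the tool pointing down it reaches from about 400 to 925 mm from the base axis. Payload 12.5 kg.
Tool frame: the origin (TCP) lies midway between the tips of the shut fingers; the grasp point (between the pads) lies 19 mm behind it; z points along the fingers, y is the line along which they close (so a half turn about z gives the same grasp; the last joint's range is limited). The gripper opens to 95 mm and grips with 3 to 60 N. Pads are 20 mm wide; open, the fingers measure 119 mm over their backs; the gripper's body (75 mm by 180 mm) begins 59 mm behind the grasp point.
Start: joints at [1.165, 0.491, 1.559, -0, 1.092, -0.106], TCP at [184.564, 597.146, 214.661] pointing down, gripper open.
Joint ranges: [-3.1, 3.1], [-0.84, 2.19], [0.05, 2.79], [-1.13, 4.28], [0.06, 2.93], [-2.69, 2.69]. Speed limits (rad/s): [2.22, 2.22, 2.79, 3.14, 3.14, 3.14].

### API

Orientations are given as [roll, pitch, yaw] about the fixed x, y, z axes, in that order (R = Rz(yaw) Ry(pitch) Rx(roll)).
In Python, from cell import env gives the robot as it stands.
- The arm moves only by the tool arm_command, never from a script. Its argument "targets" is a list of rows, each a list of 5 numbers: the shift along the tool's x, y, z in mm, then the turn about the tool's z in degrees, then the opening, from 0 (shut) to 1 (fully open). In form: [[tx, ty, tz, roll, fingers], ...]. A call has 1 to 5 rows; each row is the pose to reach, as a shift and turn from the pose commanded when the call began, along the tool's axes at that moment; what a row does not reach only later rows make up. A row lasts 1/10 s, in which the tool goes at most 50 mm and 8.59 degrees, less where a joint would pass 70% of its speed; a pose out of reach is approached as far as the arm can. A call with a gripper value outside its range is refused whole. The fingers move at their own pace and stop on an object; the grip force is fixed at half the most. Time passes only in rows, so rows that repeat a pose let the fingers close. It gives the time, the measured TCP pose, the force, the opening and the grip force at its end, in the units of the state.
- env.state(): the state, without advancing time (a new reading comes with each control period).
- env.read_camera(name): name is "scene" or "top"; returns a dict with "frame" (400x640x3 uint8, red, green, blue), "vertical_fov" (degrees; the focal length in pixels is half the picture's height over the tangent of half this angle, whatever the lens; pixels are square), "cx", "cy" (the principal point, pixels), "world_from_camera" (4x4, takes a point from camera to world coordinates). Camera axes: x right, y down, z forward; pixel columns grow to the right and rows downward; lengths in mm; the calibration is good to about 2 mm. A picture is of the moment at which its call begins. There is no depth.
- env.job_done(): hands the job in; it is judged then, once.
The state is a dict: "t": time; "joints": joint angles; "qvel": joint speeds; "tau": joint torques, N m; "eef_pos": TCP position; "tcp_rot": TCP orientation; "ft_force": force on the tool from outside, world axes, zero at the start; "moment": the same for the moment, N m; "opening": opening from 0.0 (shut) to 1.0 (fully open); "grip_force": force on a finger pad.
Only numpy, scipy, OpenCV 4.12 (cv2) and the standard library are available. Lean on these libraries where they do the work, as an engineer would, in place of code of your own. Each camera call takes 0.05 s, during which the arm holds its last target. There are 200 camera calls.

## Working session

There is one attempt and no reset: what is moved stays moved. The work goes in short steps, Python scripts to look and compute and a tool call to move; the robot and the scene stay as the last step left them, time stands still between calls to the robot, and variables do not carry over. Pictures are saved under pics/ and viewed, at most 14 in all, crops included, and the job is handed in when it is done.

Besides the shell and the picture viewer there is one more tool, called after "Emit:" as name(argument=value, ...) on one line, values as JSON. arm_command: Moves the arm, as the interface text tells. Its arguments: {"type":"object","properties":{"targets":{"type":"array","items":{"type":"array","items":{"type":"number"}}}},"required":["targets"]}

```bash
mkdir -p pics; ls; python3 - <<'E'
from cell import env
import cv2
for n in("scene","top"):
    c=env.read_camera(n);cv2.imwrite(f"pics/{n}0.png",c["frame"][:,:,::-1])
    print(n,c["vertical_fov"],c["cx"],c["cy"],c["world_from_camera"])
print(env.state())
E
```

```text
pics
scene 49.14082157073457 317.6560735137268 205.10540541731544 [[ 7.98812472e-01 -2.76695402e-01  5.34170656e-01 -2.44849710e+02]
 [-6.01301711e-01 -3.94253038e-01  6.94982586e-01 -9.88576288e+02]
 [ 1.82999181e-02 -8.76358486e-01 -4.81311663e-01  6.53349586e+02]
 [ 0.00000000e+00  0.00000000e+00  0.00000000e+00  1.00000000e+00]]
top 48.3423205417145 323.63341581315103 203.51672341772098 [[-7.67242483e-03 -9.93564780e-01  1.13005142e-01  2.93108207e+02]
 [-9.99818910e-01  9.59021640e-03  1.64370027e-02 -1.02168293e+02]
 [-1.74149707e-02 -1.12858566e-01 -9.93458435e-01  1.26838427e+03]
 [ 0.00000000e+00  0.00000000e+00  0.00000000e+00  1.00000000e+00]]
{'t': 0.1, 'joints': array([ 1.16541103e+00,  4.91484445e-01,  1.55938657e+00, -2.02915685e-05,
        1.09171705e+00, -1.05595692e-01]), 'qvel': array([ 1.82949827e-04,  4.49009745e-05, -9.93191305e-04,  1.05132980e-03,
       -2.66996459e-04, -2.50810042e-03]), 'tau': array([ 4.94848835e-03, -6.13622332e+01, -2.58607578e+01,  6.94514019e-02,
        4.69074247e-02, -5.51983453e-05]), 'eef_pos': array([184.46798773, 596.92763254, 214.13007341]), 'tcp_rot': array([-3.14060089e+00, -8.70185205e-05,  2.84181237e+00]), 'ft_force': array([ 0.11468903, -0.21314218,  0.28938106]), 'moment': array([-0.01306749,  0.00623481,  0.07018992]), 'grip_force': 0.0, 'opening': 1.0003742429859601}
```

View pics/top0.png

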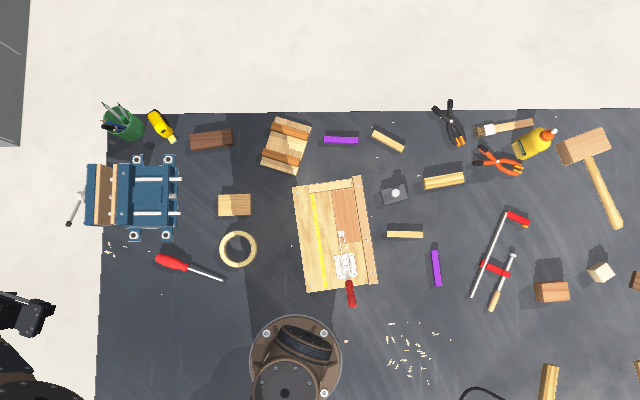

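View pics/scene0.png

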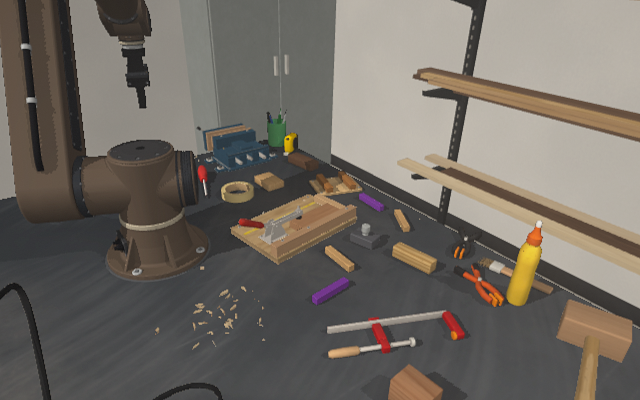

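The top view shows, in pixels:
- Walnut block: dark brown, (210,138).
- Stand with two rails: (286,145).
- Ash block: (234,205).
- Pale sticks: (388,140) and (405,234). The purple look-alikes are at (341,140) and (436,267).
- Steel weight: (395,193).
- Locust offcut: (443,181), thicker and 110 long.

I'll confirm these in one enlarged crop.

```bash
cat > h.py <<'E'
import numpy as np,cv2
from cell import env
def cam(n):
    c=env.read_camera(n);c["f"]=200/np.tan(np.radians(c["vertical_fov"])/2);return c
def ray(c,uv,z):
    T=c["world_from_camera"];d=T[:3,:3]@np.array([(uv[0]-c["cx"])/c["f"],(uv[1]-c["cy"])/c["f"],1.]);o=T[:3,3]
    return (o+d*(z-o[2])/d[2])[:2]
def proj(c,p):
    T=c["world_from_camera"];q=T[:3,:3].T@(np.array(p,float)-T[:3,3]);return q[:2]/q[2]*c["f"]+[c["cx"],c["cy"]]
E
python3 - <<'E'
from h import *
a=cv2.imread("pics/top0.png")[100:290,185:465]
cv2.imwrite("pics/crop1.png",cv2.resize(a,(784,532),interpolation=cv2.INTER_CUBIC))
c=cam("top")
for n,u,z in(("wal",(210,138),28),("stand",(286,145),30),("ash",(234,205),22),("s1",(388,140),18),("s2",(405,234),18),("w",(395,193),50),("loc",(443,181),30)):
    p=ray(c,u,z);print(n,p.round(),np.hypot(*p).round())
E
```

```text
wal [626. 242.] 671.0
stand [602.  24.] 603.0
ash [433. 172.] 466.0
s1 [ 617. -267.] 672.0
s2 [ 347. -308.] 464.0
w [ 459. -279.] 537.0
loc [ 494. -416.] 646.0
```

View pics/crop1.png

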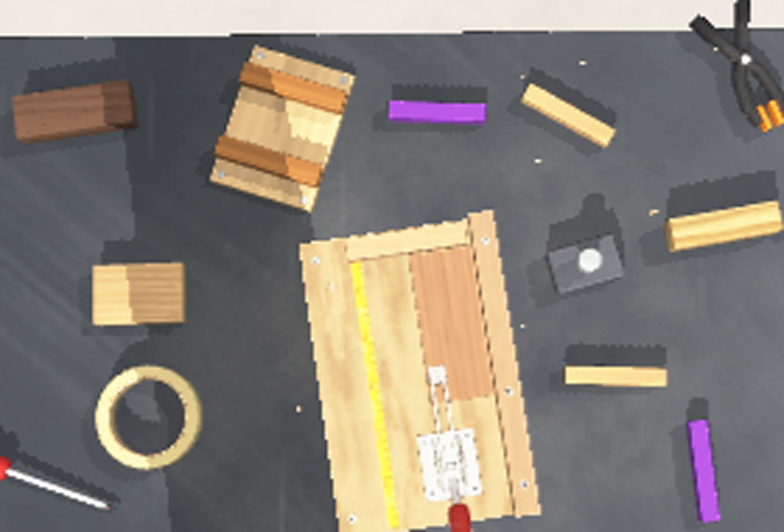

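The crop confirms these. Walnut is (73,110), the stand (283,128) and ash (138,293). The pale sticks are (568,115) and (616,375); the purple ones at (437,111) and (703,470) are excluded. The weight is (587,263) and the locust (725,226), which is thicker and left alone. Next I measure positions.

```bash
cat >> h.py <<'E'
def box(c,seed,L,W,z0,h,sat=55,roi=45,lo=(0,0,0),hi=(255,255,255)):
    """pose of a box from its silhouette: far edges lie at the top, near edges at the bottom"""
    k=4;u,v=seed;x0,y0=max(u-roi,0),max(v-roi,0)
    a=c["frame"][y0:v+roi,x0:u+roi,::-1];a=cv2.resize(a,None,fx=k,fy=k,interpolation=cv2.INTER_LINEAR)
    hsv=cv2.cvtColor(a,cv2.COLOR_BGR2HSV)
    m=((hsv[:,:,1]>sat)*255).astype(np.uint8)&cv2.inRange(hsv,lo,hi);m=cv2.morphologyEx(m,cv2.MORPH_OPEN,np.ones((7,7)))
    _,lab=cv2.connectedComponents(m);l=lab[(v-y0)*k,(u-x0)*k]
    cn=max(cv2.findContours((lab==l).astype(np.uint8),0,1)[0],key=cv2.contourArea)[:,0]
    px=(cn+.5)/k-.5+[x0,y0]
    top=np.array([ray(c,p,z0+h) for p in px]);bot=np.array([ray(c,p,z0) for p in px])
    (_,_),(w,hh),an=cv2.minAreaRect(top.astype(np.float32));an=np.radians(an+(0 if w>hh else 90))
    R=np.array([[np.cos(an),np.sin(an)],[-np.sin(an),np.cos(an)]])
    cc=R@c["world_from_camera"][:2,3];t=top@R.T;b=bot@R.T;o=[]
    for i,s in((0,L),(1,W)):
        sg=np.sign(np.median(t[:,i])-cc[i]);far=max(sg*t[:,i]);near=min(sg*b[:,i]);o.append((sg*(far+near)/2,far-near-s))
    pos=R.T@[o[0][0],o[1][0]]
    return pos,((np.degrees(an)+90)%180)-90,[o[0][1],o[1][1]],l
E
python3 - <<'E'
from h import *
c=cam("top")
for n,u,L,W,h in(("wal",(205,139),120,45,28),("ash",(240,205),90,60,22),("s1",(388,140),100,18,18),("s2",(405,235),100,18,18)):
    p,a,e,l=box(c,u,L,W,0,h);print(n,p.round(1),round(a,1),"size err",np.round(e,1),l)
C=lambda x,y:((x+.5)/2.8-.5+185,(y+.5)/2.8-.5+100)
def quad(n,pts,z):
    P=np.array([ray(c,C(*p),z) for p in pts]);e=P-np.roll(P,1,0)
    print(n,P.mean(0).round(1),[(np.hypot(*q).round(),np.degrees(np.arctan2(q[1],q[0])).round(1)) for q in e])
quad("plate",[(257,45),(355,73),(310,212),(210,182)],10)
quad("weight",[(547,250),(615,233),(624,275),(557,294)],25)
print("knob",ray(c,C(590,260),53))
s=env.state();print(s["eef_pos"],s["tcp_rot"])
a=cv2.imread("pics/top0.png")[105:185,245:325];cv2.imwrite("pics/stand.png",cv2.resize(a,(560,560),interpolation=cv2.INTER_CUBIC))
E
```

```text
wal [625.2 242.1] -82.4 size err [-0.3 -0.2] 2
ash [435.6 173.1] -89.3 size err [0.5 1.1] 2
s1 [ 616.5 -266.8] 59.6 size err [2.7 1.6] 1
s2 [ 348.  -307.2] 88.9 size err [0.3 1.8] 2
plate [606.8  26.8] [(np.float64(152.0), np.float64(-18.3)), (np.float64(107.0), np.float64(-107.0)), (np.float64(153.0), np.float64(162.2)), (np.float64(108.0), np.float64(72.5))]
weight [ 460.7 -279.1] [(np.float64(45.0), np.float64(11.4)), (np.float64(71.0), np.float64(-76.4)), (np.float64(43.0), np.float64(-169.6)), (np.float64(70.0), np.float64(105.4))]
knob [ 459.79464301 -279.31425025]
[184.50284888 597.00684155 214.2868155 ] [-3.14094504e+00 -7.63476038e-05  2.84178428e+00]
```

View pics/stand.png

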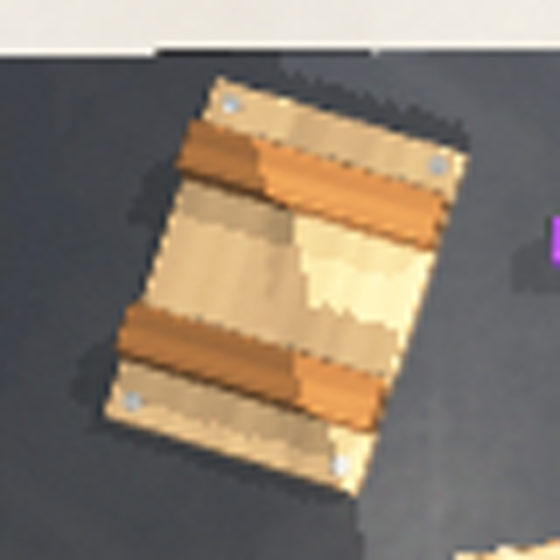

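The enlarged stand (7x, offset 245,105) shows plate corners at (217,76), (468,152), (358,496) and (106,414). The far top edges of the rails run (193,120)–(450,195) and (133,305)–(388,378).

```bash
cat >> h.py <<'E'
def go(cur,goal):
    """cur, goal: x,y,z,yaw deg -> tool shift and turn"""
    y=np.radians(cur[3]);d=np.subtract(goal[:3],cur[:3]);r=cur[3]-goal[3]
    return np.round([d[0]*np.cos(y)+d[1]*np.sin(y),d[0]*np.sin(y)-d[1]*np.cos(y),-d[2],(r+180)%360-180],1).tolist()
def pose():
    s=env.state();return [*s["eef_pos"],np.degrees(s["tcp_rot"][2])]
E
python3 - <<'E'
from h import *
c=cam("top")
C=lambda x,y:((x+.5)/7-.5+245,(y+.5)/7-.5+105)
r=lambda p,z:ray(c,C(*p),z)
for zs in((10,10,10,10),(10,10,0,10),(10,0,0,0)):
    P=np.array([r(p,z) for p,z in zip([(217,76),(468,152),(358,496),(106,414)],zs)])
    e=P-np.roll(P,1,0);print(P.mean(0).round(1),[(round(float(np.hypot(*q))),round(float(np.degrees(np.arctan2(q[1],q[0]))),1)) for q in e])
Q=np.array([r(p,30) for p in((193,120),(450,195),(133,305),(388,378))]);print(Q.round(1))
a=np.array([Q[0]-Q[1],Q[2]-Q[3]]);print("rail dir",np.degrees(np.arctan2(a[:,1],a[:,0])),np.hypot(*a.T))
th=np.radians(-17.3);ux=np.array([np.cos(th),np.sin(th)]);print("centre by rails",Q.mean(0)-11*ux)
print("edge",ray(c,(300,113),0))
cur=pose();w=[625,242,200,97.6]
print(cur,go(cur,w))
E
```

```text
[607.3  27.2] [(149, -17.6), (110, -107.9), (151, 162.4), (110, 71.2)]
[607.8  27.4] [(149, -17.6), (110, -107.9), (150, 161.9), (108, 72.0)]
[609.   27.9] [(148, -18.4), (108, -106.5), (152, 162.4), (110, 71.2)]
[[671.1  63.9]
 [638.3 -41.1]
 [594.1  88. ]
 [562.7 -15.7]]
rail dir [72.68178031 73.15547644] [110.04246467 108.31317752]
centre by rails [606.06423881  27.03437054]
edge [705.47293196 -13.8502713 ]
[np.float64(184.53508478830045), np.float64(597.0374695040234), np.float64(214.39998285984134), np.float64(162.8223428403585)] [-525.7, -209.1, 14.4, 65.2]
```

Emit:
arm_command(targets=[[-45,-18,0,0,1],[-90,-36,0,0,1],[-135,-54,0,0,1],[-180,-72,0,0,1],[-225,-90,0,0,1]])

```text
t: 0.75
eef_pos: [374.2, 443.3, 214.7]
tcp_rot: [3.141, 0.0, 2.842]
ft_force: [0.5, 0.5, -0.0]
opening: 0.999
grip_force: 0.0
```

Emit:
arm_command(targets=[[-45,-18,0,0,1],[-90,-36,0,0,1],[-135,-54,0,0,1],[-180,-72,0,0,1],[-225,-90,0,0,1]])

```text
t: 1.25
eef_pos: [562.7, 290.8, 214.7]
tcp_rot: [3.141, 0.0, 2.842]
ft_force: [-0.1, 0.4, 0.5]
opening: 0.998
grip_force: 0.0
```

Emit:
arm_command(targets=[[-40,-15,0,8,0.8],[-76,-29,0,16,0.8],[-76,-29,0,24,0.8],[-76,-29,0,32,0.8],[-76,-29,0,40,0.8]])

```text
t: 1.75
eef_pos: [625.6, 241.7, 214.2]
tcp_rot: [-3.141, -0.0, 2.137]
ft_force: [-0.3, 1.0, -1.0]
opening: 0.798
grip_force: 0.0
```

Emit:
arm_command(targets=[[0,0,20,8,0.8],[0,0,50,16,0.8],[0,0,80,25.2,0.8],[0,0,80,25.2,0.8],[0,0,80,25.2,0.8]])

```text
t: 2.25
eef_pos: [625.6, 242.2, 135.0]
tcp_rot: [-3.141, -0.0, 1.708]
ft_force: [0.3, 0.2, 0.8]
opening: 0.802
grip_force: 0.0
```

```bash
python3 -c "
from h import *
c=pose();print(c,go(c,[625.2,242.1,12,97.6]),env.state()['opening'])"
```

```text
[np.float64(625.5659683905585), np.float64(242.1912665400462), np.float64(135.03656761946044), np.float64(97.84012601329977)] [-0.0, -0.4, 123.0, 0.2] 0.8024310482906882
```

Emit:
arm_command(targets=[[0,0,40,0,0.8],[0,0,80,0.2,0.8],[0,0,110,0.2,0.8],[0,0,123,0.2,0.8],[0,0,123,0.2,0.8]])

```text
t: 2.75
eef_pos: [625.6, 242.2, 11.6]
tcp_rot: [-3.141, 0.0, 1.702]
ft_force: [-0.1, 0.2, 0.4]
opening: 0.801
grip_force: 0.0
```

Emit:
arm_command(targets=[[0,0,0,0,0],[0,0,0,0,0],[0,0,0,0,0],[0,0,0,0,0],[0,0,0,0,0]])

```text
t: 3.25
eef_pos: [625.6, 242.2, 12.4]
tcp_rot: [3.141, -0.0, 1.701]
ft_force: [-1.4, -0.1, 4.3]
opening: 0.472
grip_force: 30.0
```

Emit:
arm_command(targets=[[0,0,-15,0,0],[0,0,-40,0,0],[0,0,-75,0,0],[0,0,-105,0,0],[0,0,-120,0,0]])

```text
t: 3.75
eef_pos: [626.1, 242.4, 135.3]
tcp_rot: [3.138, -0.001, 1.7]
ft_force: [0.3, -0.8, -1.0]
opening: 0.471
grip_force: 30.0
```

```bash
python3 -c "
from h import *
c=pose();print(c,go(c,[607,27.2,132,162.5]),env.state()['opening'],env.state()['grip_force'])
a=cam('top')['frame'][:,:,::-1];cv2.imwrite('pics/t1.png',a[70:270,150:350])
b=cam('scene')['frame'][:,:,::-1];cv2.imwrite('pics/s1.png',b)
"
```

```text
[np.float64(626.1394552543683), np.float64(242.38481307099914), np.float64(135.27408512051736), np.float64(97.4277190828686)] [-210.9, -46.8, 3.3, -65.1] 0.4705381536503266 29.985145926475525
```

View pics/s1.png

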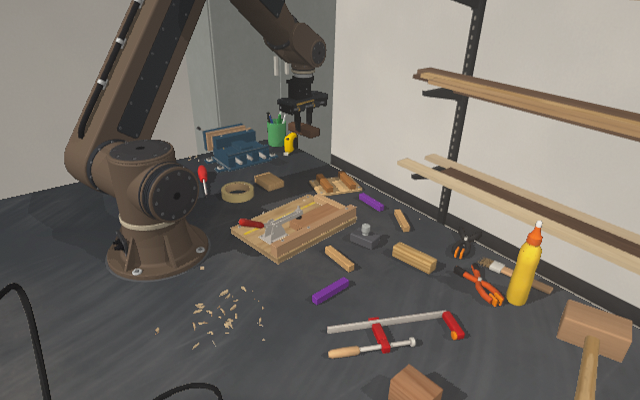

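Emit:
arm_command(targets=[[-35,-8,0,-8,0],[-80,-18,0,-16,0],[-130,-29,0,-24,0],[-180,-40,0,-32,0],[-211,-47,0,-40,0]])

```text
t: 4.35
eef_pos: [604.8, 24.1, 130.0]
tcp_rot: [-3.14, -0.002, 2.403]
ft_force: [0.2, 1.3, -1.2]
opening: 0.472
grip_force: 30.0
```

Emit:
arm_command(targets=[[0,0,0,-8,0],[0,0,0,-16,0],[0,0,0,-25.1,0],[0,0,0,-25.1,0],[0,0,0,-25.1,0]])

```text
t: 4.85
eef_pos: [605.6, 26.9, 130.6]
tcp_rot: [-3.141, -0.002, 2.833]
ft_force: [-0.1, -0.3, -0.6]
opening: 0.472
grip_force: 30.0
```

```bash
python3 -c "
from h import *
c=pose();print(c,go(c,[607,27.2,43,162.5]))
t=cam('scene')
T=t['world_from_camera'];
for u in((400,162),(418,75),(640,262)):
  d=T[:3,:3]@[(u[0]-t['cx'])/t['f'],(u[1]-t['cy'])/t['f'],1];o=T[:3,3]
  for x in(700,800,1000):print(u,x,(o+d*(x-o[0])/d[0]).round())
"
```

```text
[np.float64(605.5818303069734), np.float64(26.883228978492554), np.float64(130.57779103983316), np.float64(162.30379153994787)] [-1.3, 0.7, 87.6, -0.2]
(400, 162) 700 [ 700. -165.  134.]
(400, 162) 800 [800. -78.  79.]
(400, 162) 1000 [1000.   97.  -31.]
(418, 75) 700 [ 700. -192.  398.]
(418, 75) 800 [ 800. -108.  371.]
(418, 75) 1000 [1000.   61.  316.]
(640, 262) 700 [ 700. -814.  148.]
(640, 262) 800 [ 800. -796.   94.]
(640, 262) 1000 [1000. -759.  -13.]
```

Emit:
arm_command(targets=[[-0.6,0.4,30,-0.2,0],[-1.3,0.7,55,-0.2,0],[-1.3,0.7,70,-0.2,0],[-1.3,0.7,80,-0.2,0],[-1.3,0.7,83,-0.2,0]])

```text
t: 5.4
eef_pos: [607.1, 27.2, 47.6]
tcp_rot: [-3.141, -0.001, 2.838]
ft_force: [-0.1, 0.1, -0.7]
opening: 0.469
grip_force: 30.0
```

```bash
python3 -c "
from h import *
c=pose();print(c,go(c,[607,27.2,42.5,162.5]),env.state()['ft_force'])
t=cam('top');print([proj(t,(700,-300,140)),proj(t,(800,-300,80)),proj(t,(1000,-300,-20)),proj(t,(700,-300,390)),proj(t,(1000,-300,316))])
"
```

```text
[np.float64(607.0935371895607), np.float64(27.20700615549608), np.float64(47.5604473562111), np.float64(162.63364834206843)] [0.1, -0.0, 5.1, 0.1] [-0.1199219   0.12675857 -0.72166476]
[array([405.70335501,  96.7490205 ]), array([401.09011714,  69.46412733]), array([394.19534765,  19.94723973]), array([425.85171786,  54.04449838]), array([414.67492635, -56.48524761])]
```

Emit:
arm_command(targets=[[0,0,2,0,0],[0,0,4,0,0],[0,0,5,0,0],[0,0,5,0,0],[0,0,5,0,0]])

```text
t: 5.95
eef_pos: [607.6, 27.1, 43.9]
tcp_rot: [3.141, 0.0, 2.84]
ft_force: [-0.1, 1.0, -1.8]
opening: 0.471
grip_force: 30.0
```

Emit:
arm_command(targets=[[0,0,0,0,0.5],[0,0,0,0,0.55],[0,0,0,0,0.65],[0,0,0,0,0.65],[0,0,-20,0,0.65]])

```text
t: 6.45
eef_pos: [606.3, 27.2, 61.9]
tcp_rot: [-3.141, -0.004, 2.84]
ft_force: [-0.4, 0.9, -0.0]
opening: 0.647
grip_force: 0.0
```

Emit:
arm_command(targets=[[0,0,-40,0,0.5],[0,0,-80,0,0.5],[0,0,-110,0,0.5],[0,0,-130,0,0.5],[0,0,-130,0,0.5]])

```text
t: 6.95
eef_pos: [608.5, 27.1, 196.5]
tcp_rot: [3.14, 0.005, 2.84]
ft_force: [-0.1, 0.6, 0.3]
opening: 0.505
grip_force: 0.0
```

```bash
python3 -c "
from h import *
c=pose();print(c,go(c,[348,-307,190,88.9]),go(c,[616.5,-266.8,190,59.6]),env.state()['ft_force'])
"
```

```text
[np.float64(608.4662830072323), np.float64(27.06452890898491), np.float64(196.50698535214045), np.float64(162.72608534851236)] [149.5, -396.3, 6.5, 73.8] [-94.9, -278.2, 6.5, 103.1] [-0.14945256  0.56073806  0.28269354]
```

Emit:
arm_command(targets=[[-17,-48,0,8,0.5],[-33,-96,0,16,0.5],[-49,-144,0,24,0.5],[-65,-192,0,32,0.5],[-80,-235,0,40,0.5]])

```text
t: 7.45
eef_pos: [613.5, -223.0, 192.3]
tcp_rot: [-3.141, -0.001, 2.136]
ft_force: [1.2, 0.3, 0.4]
opening: 0.497
grip_force: 0.0
```

Emit:
arm_command(targets=[[0,0,0,8.5,0.5],[0,0,0,17,0.5],[0,0,0,25,0.5],[0,0,0,33,0.5],[0,0,0,40,0.5]])

```text
t: 7.95
eef_pos: [613.7, -221.0, 192.1]
tcp_rot: [-3.14, -0.001, 1.438]
ft_force: [0.4, -0.3, -0.6]
opening: 0.5
grip_force: 0.0
```

```bash
python3 -c "
from h import *
c=pose();print(c,go(c,[616.5,-266.8,120,59.6]))
t=cam('top');a=t['frame'][:,:,::-1]
print(box(t,(285,144),120,45,30,28,hi=(255,255,120)))
cv2.imwrite('pics/t2.png',cv2.resize(a[95:195,235:335],(600,600),interpolation=cv2.INTER_CUBIC))
"
```

```text
[np.float64(613.6994488942152), np.float64(-220.97795677430761), np.float64(192.0780732017675), np.float64(82.3893325521829)] [-45.0, 8.8, 72.1, 22.8]
(array([608.04147729,  26.9477857 ]), np.float64(-16.683631896972656), [np.float64(-0.2348160930459926), np.float64(3.2495943451402525)], np.int32(1))
```

View pics/t2.png

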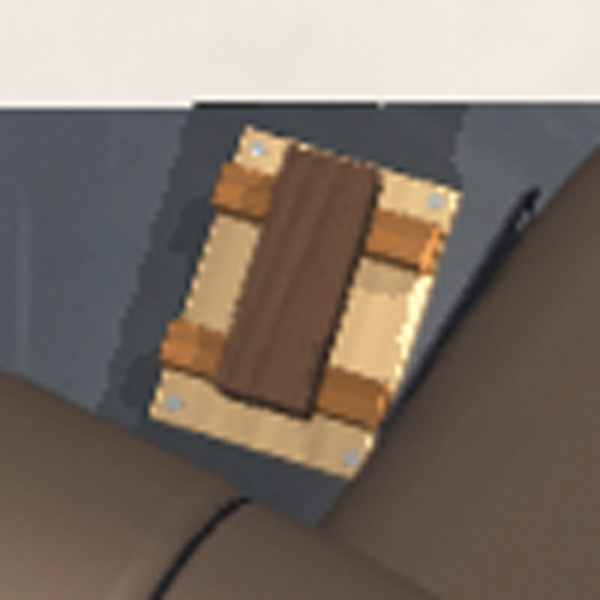

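The walnut lies across both rails, centred at (608,27) with a yaw error under 1°. Next is stick s1.

Emit:
arm_command(targets=[[-20,4,10,8,0.5],[-45,8.8,30,16,0.5],[-45,8.8,55,22.8,0.5],[-45,8.8,72,22.8,0.5],[-45,8.8,72,22.8,0.5]])

```text
t: 8.5
eef_pos: [615.7, -266.3, 118.1]
tcp_rot: [-3.136, 0.0, 1.048]
ft_force: [-0.7, 0.4, 0.5]
opening: 0.5
grip_force: 0.0
```

Emit:
arm_command(targets=[[0,0,30,0,0.5],[0,0,60,0,0.5],[0,0,85,0,0.5],[0,0,100,0,0.5],[0,0,105,0,0.5]])

```text
t: 9.0
eef_pos: [616.8, -266.5, 15.5]
tcp_rot: [-3.14, -0.0, 1.047]
ft_force: [0.1, 0.1, 0.2]
opening: 0.499
grip_force: 0.0
```

```bash
python3 -c "
from h import *
c=pose();print(c,go(c,[616.5,-266.8,4.5,59.6]))
a=cam('scene')['frame'][:,:,::-1];cv2.imwrite('pics/s3.png',cv2.resize(a[120:320,290:490],(600,600)))
"
```

```text
[np.float64(616.8229461042847), np.float64(-266.5206167446966), np.float64(15.528433504971222), np.float64(59.99788532073719)] [-0.4, -0.1, 11.0, 0.4]
```

View pics/s3.png

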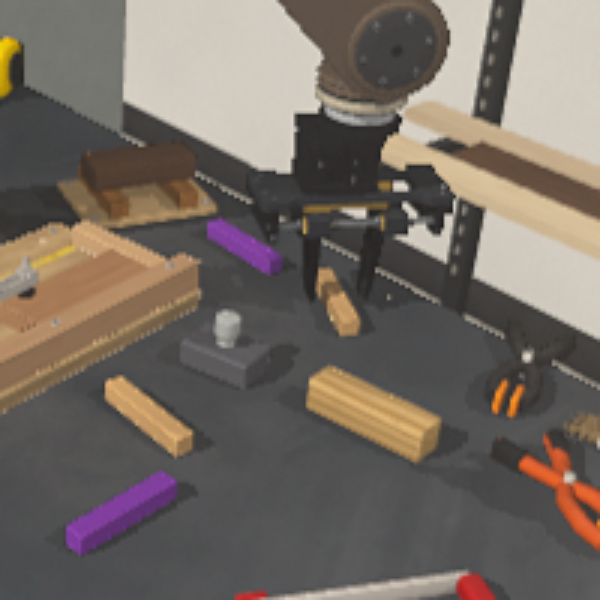

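The open fingers straddle the pale stick at about (338,300) in the crop, and no force is felt.

Emit:
arm_command(targets=[[0,0,5,0.4,0.5],[0,0,9,0.4,0.5],[0,0,11,0.4,0.5],[0,0,11,0.4,0.5],[0,0,11,0.4,0.4]])

```text
t: 9.55
eef_pos: [617.2, -266.9, 5.9]
tcp_rot: [3.141, -0.0, 1.039]
ft_force: [-1.4, 0.3, 0.0]
opening: 0.457
grip_force: 0.0
```

Emit:
arm_command(targets=[[0,0,0,0,0.1],[0,0,0,0,0],[0,0,0,0,0],[0,0,0,0,0],[0,0,0,0,0]])

```text
t: 10.05
eef_pos: [617.1, -266.8, 5.7]
tcp_rot: [3.141, -0.0, 1.039]
ft_force: [-0.3, -0.4, 0.2]
opening: 0.187
grip_force: 30.0
```

Emit:
arm_command(targets=[[0,0,-20,0,0],[0,0,-50,0,0],[0,0,-85,0,0],[0,0,-120,0,0],[0,0,-135,0,0]])

```text
t: 10.55
eef_pos: [617.9, -267.2, 143.9]
tcp_rot: [3.138, -0.0, 1.039]
ft_force: [0.5, -0.0, -0.6]
opening: 0.187
grip_force: 30.0
```

```bash
python3 -c "
from h import *
c=pose();print(c,go(c,[636.1,18.1,140,72.7]),env.state()['opening'],env.state()['grip_force'])
"
```

```text
[np.float64(617.947968236269), np.float64(-267.2277074482148), np.float64(143.8699685260793), np.float64(59.527921098092754)] [255.1, -129.1, 3.9, -13.2] 0.18650307984664305 29.99869555234909
```

Emit:
arm_command(targets=[[35,-18,0,-4,0],[75,-38,0,-8,0],[115,-58,0,-13.2,0],[155,-78,0,-13.2,0],[190,-96,0,-13.2,0]])

```text
t: 11.05
eef_pos: [630.3, -52.2, 139.8]
tcp_rot: [-3.14, -0.0, 1.27]
ft_force: [0.5, -0.6, 0.3]
opening: 0.187
grip_force: 30.0
```

```bash
python3 -c "
from h import *
c=pose();print(c,go(c,[636.1,18.1,95,72.7]))
"
```

```text
[np.float64(630.306588750609), np.float64(-52.24312714742085), np.float64(139.80868919664704), np.float64(72.74973508206658)] [68.9, -15.3, 44.8, 0.0]
```

Emit:
arm_command(targets=[[30,-7,5,0,0],[60,-13,20,0,0],[68.5,-15.3,35,0,0],[68.5,-15.3,45,0,0],[68.5,-15.3,45,0,0]])

```text
t: 11.55
eef_pos: [635.6, 14.8, 93.6]
tcp_rot: [-3.138, 0.001, 1.269]
ft_force: [0.5, -0.6, -0.4]
opening: 0.186
grip_force: 30.0
```

```bash
python3 -c "
from h import *
env.read_camera('top')
c=pose();print(c,go(c,[636.1,18.1,64.2,72.7]))
t=cam('scene');a=t['frame'][:,:,::-1];cv2.imwrite('pics/s4.png',cv2.resize(a[110:210,270:400],(780,600),interpolation=cv2.INTER_CUBIC))
"
```

```text
[np.float64(636.1317231264075), np.float64(14.441446823004355), np.float64(94.69576311720763), np.float64(72.67285420405214)] [3.5, -1.1, 30.5, -0.0]
```

View pics/s4.png

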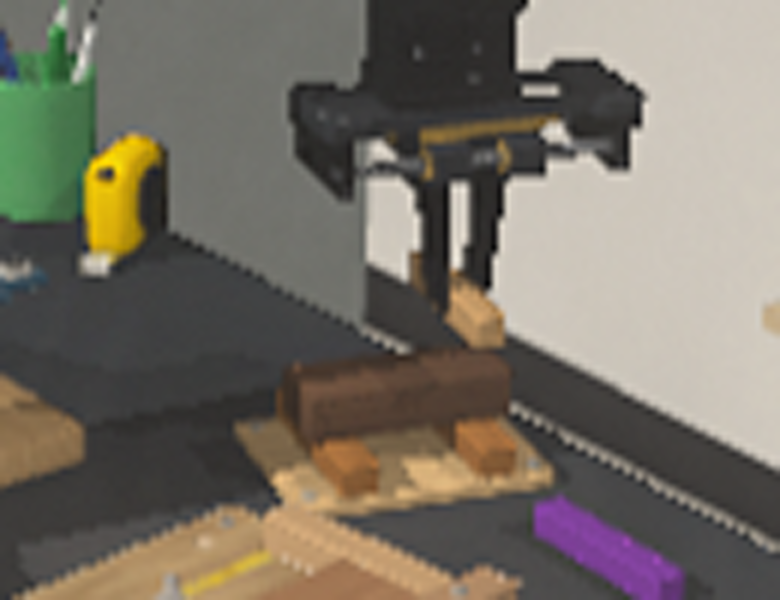

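Emit:
arm_command(targets=[[2,-0.5,10,0,0],[3.5,-1.1,18,0,0],[3.5,-1.1,24,0,0],[3.5,-1.1,26,0,0],[3.5,-1.1,26,0,0]])

```text
t: 12.15
eef_pos: [636.3, 19.2, 69.2]
tcp_rot: [-3.141, 0.0, 1.269]
ft_force: [0.8, 0.8, -0.2]
opening: 0.185
grip_force: 30.0
```

```bash
python3 -c "
from h import *
env.read_camera('top')
c=pose();print(c,go(c,[636.1,18.1,64.2,72.7]))
"
```

```text
[np.float64(636.5052287466604), np.float64(19.23055355253672), np.float64(69.55080437790765), np.float64(72.72135525533561)] [-1.2, -0.1, 5.4, 0.0]
```

Emit:
arm_command(targets=[[-1.1,0,2,0,0],[-1.1,0,4,0,0],[-1.1,0,5.2,0,0],[-1.1,0,5.2,0,0],[-1.1,0,5.2,0,0]])

```text
t: 12.7
eef_pos: [636.2, 18.2, 64.5]
tcp_rot: [3.142, -0.0, 1.269]
ft_force: [0.5, -0.3, -0.2]
opening: 0.189
grip_force: 30.0
```

Emit:
arm_command(targets=[[0,0,0,0,0.22],[0,0,0,0,0.28],[0,0,0,0,0.35],[0,0,0,0,0.35],[0,0,-10,0,0.35]])

```text
t: 13.2
eef_pos: [635.5, 18.3, 73.7]
tcp_rot: [-3.14, 0.0, 1.269]
ft_force: [-0.0, 0.1, 1.4]
opening: 0.35
grip_force: 0.0
```

Emit:
arm_command(targets=[[0,0,-30,0,0.35],[0,0,-70,0,0.4],[0,0,-100,0,0.4],[0,0,-115,0,0.4],[0,0,-115,0,0.4]])

```text
t: 13.7
eef_pos: [637.0, 18.2, 192.6]
tcp_rot: [3.137, -0.001, 1.269]
ft_force: [-0.5, -1.0, 0.1]
opening: 0.397
grip_force: 0.0
```

```bash
python3 -c "
from h import *
env.read_camera('top')
c=pose();print(c,go(c,[348,-307.2,190,88.9]))
"
```

```text
[np.float64(636.3213425361166), np.float64(18.203391919062742), np.float64(190.6128005236601), np.float64(72.72420395933344)] [-396.3, -178.7, 0.6, -16.2]
```

Emit:
arm_command(targets=[[-40,-18,0,0,0.5],[-80,-36,0,0,0.5],[-120,-54,0,0,0.5],[-160,-72,0,0,0.5],[-200,-90,0,0,0.5]])

```text
t: 14.25
eef_pos: [489.0, -146.8, 188.3]
tcp_rot: [-3.14, -0.0, 1.27]
ft_force: [0.0, -0.6, 0.2]
opening: 0.5
grip_force: 0.0
```

Emit:
arm_command(targets=[[-40,-18,0,0,0.5],[-80,-36,0,0,0.5],[-120,-54,0,-4,0.5],[-160,-72,0,-8,0.5],[-196,-88.7,0,-16.2,0.5]])

```text
t: 14.75
eef_pos: [347.2, -306.6, 188.5]
tcp_rot: [-3.14, -0.001, 1.549]
ft_force: [0.4, -0.1, 0.2]
opening: 0.501
grip_force: 0.0
```

```bash
python3 -c "
from h import *
t=cam('top')
for s in range(290,300,3):
  pass
print(box(t,(279,136),100,18,58,18,lo=(0,0,130),sat=40))
a=t['frame'][:,:,::-1];cv2.imwrite('pics/t5.png',cv2.resize(a[95:195,235:335],(600,600),interpolation=cv2.INTER_CUBIC))
c=pose();print(c,go(c,[348,-307.2,60,88.9]))
"
```

```text
(array([621.12003094,  41.88173525]), np.float64(-0.4359283447265625), [np.float64(150.64891243208365), np.float64(231.52359308305938)], np.int32(0))
[np.float64(344.9282539016784), np.float64(-309.48682914853055), np.float64(188.39853174885334), np.float64(89.70605890435306)] [2.3, 3.1, 128.4, 0.8]
```

View pics/t5.png

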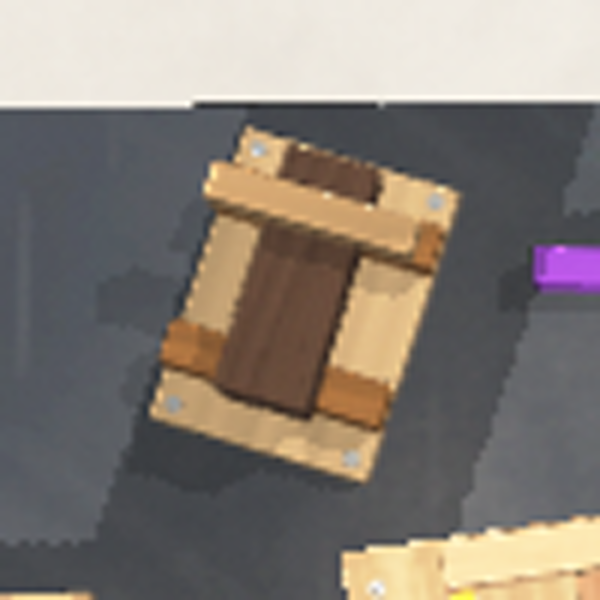

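Stick A lies crosswise on the walnut, with its top-face corners at about (212,162), (418,215), (410,250) and (205,197) in the crop.

```bash
python3 -c "
from h import *
t=cam('top');C=lambda x,y:((x+.5)/6-.5+235,(y+.5)/6-.5+95)
P=np.array([ray(t,C(*p),76) for p in((212,162),(418,215),(410,250),(205,197))]);print(P.round(1),P.mean(0))
c=pose();print(c,go(c,[348,-307.2,60,88.9]))
"
```

```text
[[657.5  63.9]
 [631.3 -30.7]
 [615.  -27. ]
 [641.   67. ]] [636.20047419  18.29327515]
[np.float64(346.3983749311951), np.float64(-307.88613911040625), np.float64(188.4258875222039), np.float64(88.75999591647481)] [0.7, 1.6, 128.4, -0.1]
```

Emit:
arm_command(targets=[[2.3,3.1,30,0.8,0.5],[2.3,3.1,60,0.8,0.5],[2.3,3.1,95,0.8,0.5],[2.3,3.1,125,0.8,0.5],[2.3,3.1,128,0.8,0.5]])

```text
t: 15.35
eef_pos: [351.1, -301.6, 58.3]
tcp_rot: [-3.137, -0.005, 1.531]
ft_force: [-0.2, 0.2, 0.3]
opening: 0.497
grip_force: 0.0
```

```bash
python3 -c "
from h import *
env.read_camera('top')
c=pose();print(c,go(c,[348,-307.2,5.5,88.9]))
"
```

```text
[np.float64(351.5909868752368), np.float64(-302.20472210094914), np.float64(59.59195116390854), np.float64(87.75125662987297)] [-5.1, -3.4, 54.1, -1.1]
```

Emit:
arm_command(targets=[[-5,-3.4,15,-1.1,0.5],[-5,-3.4,30,-1.1,0.5],[-5,-3.4,35,-1.1,0.5],[-5,-3.4,35,-1.1,0.5],[-5,-3.4,35,-1.1,0.5]])

```text
t: 15.9
eef_pos: [348.9, -308.5, 27.3]
tcp_rot: [3.141, 0.001, 1.551]
ft_force: [-0.6, -1.0, 0.2]
opening: 0.499
grip_force: 0.0
```

```bash
python3 -c "
from h import *
env.read_camera('top')
c=pose();print(c,go(c,[348,-307.2,5.5,88.9]))
"
```

```text
[np.float64(348.90636117176217), np.float64(-308.5335696378402), np.float64(27.29971471491016), np.float64(88.89673808107355)] [1.3, -0.9, 21.8, -0.0]
```

Emit:
arm_command(targets=[[1.3,-0.9,8,0,0.5],[1.3,-0.9,15,0,0.5],[1.3,-0.9,19,0,0.5],[1.3,-0.9,21.8,0,0.5],[1.3,-0.9,21.8,0,0.5]])

```text
t: 16.45
eef_pos: [347.6, -306.9, 4.1]
tcp_rot: [-3.141, -0.001, 1.551]
ft_force: [0.4, -0.5, -0.6]
opening: 0.502
grip_force: 0.0
```

Emit:
arm_command(targets=[[0,0,0,0,0.3],[0,0,0,0,0],[0,0,0,0,0],[0,0,0,0,0],[0,0,0,0,0]])

```text
t: 16.95
eef_pos: [347.8, -307.1, 4.7]
tcp_rot: [3.141, 0.0, 1.552]
ft_force: [1.1, 0.5, 1.1]
opening: 0.184
grip_force: 30.0
```

Emit:
arm_command(targets=[[0,0,-15,0,0],[0,0,-45,0,0],[0,0,-80,0,0],[0,0,-115,0,0],[0,0,-130,0,0]])

```text
t: 17.45
eef_pos: [348.1, -307.5, 137.3]
tcp_rot: [3.139, 0.003, 1.552]
ft_force: [0.7, 0.6, -0.8]
opening: 0.187
grip_force: 30.0
```

```bash
python3 -c "
from h import *
env.read_camera('top')
c=pose();print(c,go(c,[578.8,36.1,140,72.7]))
"
```

```text
[np.float64(348.48250726826456), np.float64(-307.86031246870914), np.float64(138.27457638521798), np.float64(88.90368545411022)] [348.3, 223.7, -1.7, 16.2]
```

Emit:
arm_command(targets=[[25,16,0,0,0],[60,39,0,0,0],[100,64,0,0,0],[140,90,0,0,0],[175,112,0,0,0]])

```text
t: 18.0
eef_pos: [463.7, -132.3, 133.9]
tcp_rot: [-3.141, -0.0, 1.552]
ft_force: [0.1, -0.5, -0.5]
opening: 0.191
grip_force: 30.0
```

Emit:
arm_command(targets=[[40,26,0,4,0],[80,51,0,8,0],[120,77,0,12,0],[150,97,0,16.2,0],[165,107,0,16.2,0]])

```text
t: 18.5
eef_pos: [574.0, 31.1, 133.6]
tcp_rot: [-3.141, -0.0, 1.269]
ft_force: [0.2, -0.2, -1.1]
opening: 0.19
grip_force: 30.0
```

```bash
python3 -c "
from h import *
env.read_camera('top')
c=pose();print(c,go(c,[578.9,36.1,95,72.7]))
"
```

```text
[np.float64(574.7096837410578), np.float64(31.70984232271247), np.float64(133.6780691592243), np.float64(72.8885618005656)] [5.4, 2.7, 38.7, 0.2]
```

Emit:
arm_command(targets=[[2,1,15,0.2,0],[5.4,2.7,30,0.2,0],[5.4,2.7,45,0.2,0],[5.4,2.7,55,0.2,0],[5.4,2.7,60,0.2,0]])

```text
t: 19.05
eef_pos: [576.7, 32.4, 73.3]
tcp_rot: [-3.14, 0.0, 1.265]
ft_force: [0.2, -0.7, -0.4]
opening: 0.185
grip_force: 30.0
```

```bash
python3 -c "
from h import *
env.read_camera('top');env.read_camera('top')
c=pose();print(c,go(c,[578.9,36.1,63.2,72.7]))
"
```

```text
[np.float64(577.0191167412091), np.float64(32.62077287211626), np.float64(73.92733421432796), np.float64(72.4838286838834)] [3.9, 0.7, 10.7, -0.2]
```

Emit:
arm_command(targets=[[2,0.4,2,-0.2,0],[3.9,0.7,4,-0.2,0],[3.9,0.7,6,-0.2,0],[3.9,0.7,7,-0.2,0],[3.9,0.7,7,-0.2,0]])

```text
t: 19.65
eef_pos: [579.2, 36.6, 67.6]
tcp_rot: [-3.141, -0.0, 1.269]
ft_force: [-0.8, -0.1, 0.1]
opening: 0.186
grip_force: 30.0
```

```bash
python3 -c "
from h import *
env.read_camera('top');env.read_camera('top')
c=pose();print(c,go(c,[578.9,36.1,63.2,72.7]))
"
```

```text
[np.float64(579.2523201757834), np.float64(36.51299885105311), np.float64(67.70079061771075), np.float64(72.6988367458443)] [-0.5, -0.2, 4.5, -0.0]
```

Emit:
arm_command(targets=[[-0.5,-0.2,2,0,0],[-0.5,-0.2,4,0,0],[-0.5,-0.2,4.6,0,0],[-0.5,-0.2,4.6,0,0],[-0.5,-0.2,4.6,0,0]])

```text
t: 20.25
eef_pos: [578.9, 36.1, 63.0]
tcp_rot: [-3.142, -0.0, 1.269]
ft_force: [1.3, 0.4, -0.6]
opening: 0.188
grip_force: 30.0
```

Emit:
arm_command(targets=[[0,0,0,0,0.22],[0,0,0,0,0.28],[0,0,0,0,0.35],[0,0,0,0,0.35],[0,0,-10,0,0.35]])

```text
t: 20.75
eef_pos: [578.3, 36.1, 72.4]
tcp_rot: [-3.14, 0.0, 1.269]
ft_force: [0.0, -0.7, 0.4]
opening: 0.347
grip_force: 0.0
```

Emit:
arm_command(targets=[[0,0,-30,0,0.35],[0,0,-70,0,0.4],[0,0,-100,0,0.4],[0,0,-115,0,0.4],[0,0,-115,0,0.4]])

```text
t: 21.25
eef_pos: [579.7, 36.1, 190.9]
tcp_rot: [3.137, -0.001, 1.269]
ft_force: [0.1, 0.1, -0.2]
opening: 0.396
grip_force: 0.0
```

```bash
python3 -c "
from h import *
env.read_camera('top')
c=pose();print(c,go(c,[435.6,173.1,180,90.7]))
"
```

```text
[np.float64(579.064993694088), np.float64(36.1113608063124), np.float64(189.12698773561718), np.float64(72.69635240197051)] [88.1, -177.7, 9.1, -18.0]
```

Emit:
arm_command(targets=[[18,-37,0,-4,0.6],[36,-73,0,-8,0.85],[54,-110,0,-12,0.85],[72,-146,0,-16,0.85],[88,-178,0,-18,0.85]])

```text
t: 21.8
eef_pos: [433.0, 173.9, 187.0]
tcp_rot: [-3.139, 0.0, 1.586]
ft_force: [0.5, 0.3, -0.0]
opening: 0.763
grip_force: 0.0
```

```bash
python3 -c "
from h import *
t=cam('top');a=t['frame'][:,:,::-1];cv2.imwrite('pics/t6.png',cv2.resize(a[95:225,205:335],(600,600),interpolation=cv2.INTER_CUBIC))
c=pose();print(c,go(c,[435.6,173.1,60,90.7]))
"
```

```text
[np.float64(429.71945553307387), np.float64(175.88045810861308), np.float64(186.9446486821178), np.float64(90.9792883067361)] [-2.9, 5.8, 126.9, 0.3]
```

View pics/t6.png

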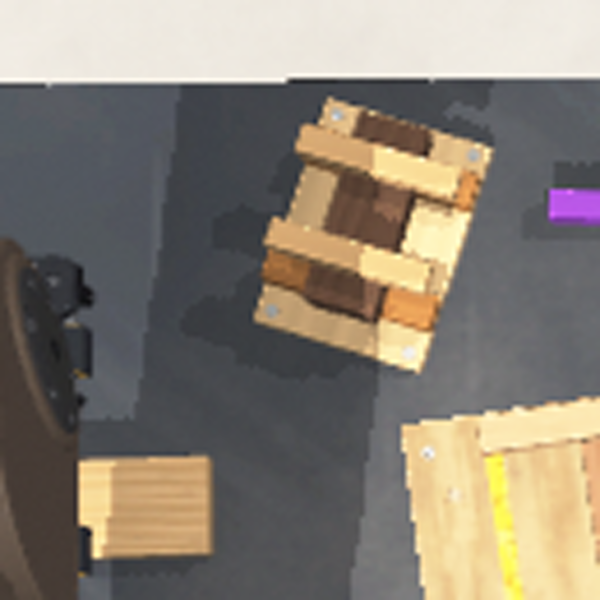

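Both sticks lie parallel on the walnut, at (380,160) and (350,253) in the crop. On to the ash block.

Emit:
arm_command(targets=[[0,0,20,0,0.85],[0,0,50,0,0.85],[0,0,80,0,0.85],[0,0,110,0,0.85],[0,0,125,0,0.85]])

```text
t: 22.35
eef_pos: [433.6, 172.7, 60.2]
tcp_rot: [-3.137, 0.001, 1.583]
ft_force: [0.8, 1.0, -0.5]
opening: 0.849
grip_force: 0.0
```

```bash
python3 -c "
from h import *
env.read_camera('top');env.read_camera('top');env.read_camera('top')
c=pose();print(c,go(c,[435.6,173.1,7.5,90.7]))
"
```

```text
[np.float64(434.2561607625534), np.float64(172.8197053554086), np.float64(61.86277017814854), np.float64(90.68876267409078)] [0.3, 1.3, 54.4, -0.0]
```

Emit:
arm_command(targets=[[0.3,1.3,15,0,0.85],[0.3,1.3,32,0,0.85],[0.3,1.3,46,0,0.85],[0.3,1.3,54,0,0.85],[0.3,1.3,54,0,0.85]])

```text
t: 23.0
eef_pos: [436.3, 173.3, 8.9]
tcp_rot: [-3.141, 0.0, 1.583]
ft_force: [0.2, -0.5, 0.5]
opening: 0.847
grip_force: 0.0
```

Emit:
arm_command(targets=[[0,0,0,0,0.75],[0,0,0,0,0.68],[0,0,0,0,0.6],[0,0,0,0,0.5],[0,0,0,0,0.5]])

```text
t: 23.5
eef_pos: [436.6, 173.5, 9.6]
tcp_rot: [3.141, -0.0, 1.583]
ft_force: [-1.2, -0.5, 6.0]
opening: 0.627
grip_force: 30.0
```

```bash
python3 -c "
from h import *
env.read_camera('top');
c=pose();s=env.state();print(c,s['opening'],s['grip_force'])
"
```

```text
[np.float64(436.5795656892777), np.float64(173.4589193901317), np.float64(9.55105674751679), np.float64(90.69935046817079)] 0.6289781644803376 29.989636838436127
```

Emit:
arm_command(targets=[[0,0,-15,0,0],[0,0,-45,0,0],[0,0,-85,0,0],[0,0,-125,0,0],[0,0,-150,0,0]])

```text
t: 24.05
eef_pos: [436.7, 173.5, 161.8]
tcp_rot: [3.139, -0.001, 1.583]
ft_force: [-0.2, 0.5, -0.8]
opening: 0.627
grip_force: 30.0
```

```bash
python3 -c "
from h import *
env.read_camera('top')
c=pose();print(c,go(c,[607.5,27.1,155,162.6]))
"
```

```text
[np.float64(437.8294267837556), np.float64(173.82625018328275), np.float64(164.40778723630592), np.float64(90.70688571150363)] [-148.8, 167.8, 9.4, -71.9]
```

Emit:
arm_command(targets=[[-20,23,0,-6,0],[-50,56,0,-14,0],[-85,96,0,-22,0],[-120,135,0,-30,0],[-148,167,0,-38,0]])

```text
t: 24.6
eef_pos: [606.3, 25.8, 158.6]
tcp_rot: [-3.141, -0.0, 2.252]
ft_force: [0.3, 0.1, -1.2]
opening: 0.63
grip_force: 30.0
```

Emit:
arm_command(targets=[[0,0,0,-8,0],[0,0,0,-16,0],[0,0,0,-24,0],[0,0,0,-30,0],[0,0,0,-33.9,0]])

```text
t: 25.1
eef_pos: [604.9, 27.4, 158.4]
tcp_rot: [-3.141, -0.001, 2.842]
ft_force: [0.2, 0.6, -1.2]
opening: 0.627
grip_force: 30.0
```

```bash
python3 -c "
from h import *
env.read_camera('top');env.read_camera('top')
c=pose();print(c,go(c,[607.5,27.1,86.2,162.6]))
"
```

```text
[np.float64(604.9409683634574), np.float64(27.41216386731427), np.float64(158.506147547139), np.float64(162.64815313309097)] [-2.5, 0.5, 72.3, 0.0]
```

Emit:
arm_command(targets=[[-1,0.2,20,0,0],[-2.5,0.5,40,0,0],[-2.5,0.5,55,0,0],[-2.5,0.5,62,0,0],[-2.5,0.5,62,0,0]])

```text
t: 25.7
eef_pos: [607.3, 27.2, 96.1]
tcp_rot: [-3.141, -0.002, 2.837]
ft_force: [0.6, -0.6, -1.5]
opening: 0.63
grip_force: 30.0
```

```bash
python3 -c "
from h import *
env.read_camera('top');env.read_camera('top')
c=pose();print(c,go(c,[607.5,27.1,86.2,162.6]))
a=cam('scene')['frame'][:,:,::-1];cv2.imwrite('pics/s7.png',cv2.resize(a[110:210,270:400],(780,600),interpolation=cv2.INTER_CUBIC))
"
```

```text
[np.float64(607.9515959930984), np.float64(27.1809908751191), np.float64(97.4762625865039), np.float64(162.5614399967702)] [0.4, -0.2, 11.3, -0.0]
```

View pics/s7.png

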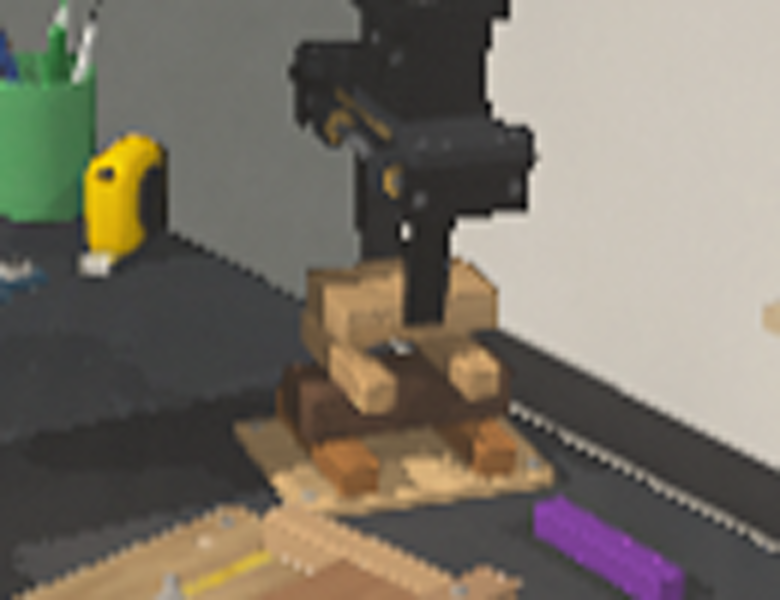

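The ash block hangs level just above both sticks, centred. I'll lower it and release.

Emit:
arm_command(targets=[[0.4,-0.2,4,0,0],[0.4,-0.2,7,0,0],[0.4,-0.2,9,0,0],[0.4,-0.2,9,0,0],[0.4,-0.2,9,0,0]])

```text
t: 26.35
eef_pos: [607.3, 27.1, 88.0]
tcp_rot: [3.142, 0.0, 2.838]
ft_force: [-0.0, -0.2, -1.0]
opening: 0.629
grip_force: 30.0
```

```bash
python3 -c "
from h import *
env.read_camera('top');env.read_camera('top')
c=pose();print(c,go(c,[607.5,27.1,86,162.6]),env.state()['ft_force'])
"
```

```text
[np.float64(607.3776437593207), np.float64(27.070783286051117), np.float64(88.12187261738359), np.float64(162.59485057014905)] [-0.1, 0.1, 2.1, -0.0] [-0.26336781  0.66106134 -1.49042655]
```

Emit:
arm_command(targets=[[0,0,1,0,0],[0,0,2.2,0,0],[0,0,2.2,0,0],[0,0,2.2,0,0],[0,0,2.2,0,0]])

```text
t: 26.95
eef_pos: [607.3, 27.1, 85.8]
tcp_rot: [3.142, -0.0, 2.838]
ft_force: [0.4, -0.8, -0.9]
opening: 0.632
grip_force: 30.0
```

Emit:
arm_command(targets=[[0,0,0,0,0.66],[0,0,0,0,0.7],[0,0,0,0,0.78],[0,0,0,0,0.78],[0,0,-10,0,0.78]])

```text
t: 27.45
eef_pos: [606.7, 27.1, 95.2]
tcp_rot: [-3.141, -0.002, 2.838]
ft_force: [0.1, -0.4, -0.4]
opening: 0.782
grip_force: 0.0
```

Emit:
arm_command(targets=[[0,0,-30,0,0.78],[0,0,-70,0,0.75],[0,0,-100,0,0.75],[0,0,-115,0,0.75],[0,0,-115,0,0.75]])

```text
t: 27.95
eef_pos: [608.1, 27.1, 213.9]
tcp_rot: [3.14, 0.005, 2.838]
ft_force: [-0.8, -0.4, -0.9]
opening: 0.75
grip_force: 0.0
```

```bash
python3 -c "
from h import *
env.read_camera('top')
c=pose();print(c,go(c,[460,-279.2,200,104.5]))
"
```

```text
[np.float64(607.4548522877112), np.float64(27.07351635678141), np.float64(211.94817100173034), np.float64(162.59657717702723)] [49.1, -336.4, 11.9, 58.1]
```

Emit:
arm_command(targets=[[6,-42,0,6,0.75],[13,-86,0,14,0.75],[19,-130,0,22,0.75],[26,-174,0,30,0.75],[32,-218,0,36,0.75]])

```text
t: 28.5
eef_pos: [510.1, -172.5, 209.7]
tcp_rot: [-3.141, -0.002, 2.204]
ft_force: [0.6, -0.5, 0.4]
opening: 0.755
grip_force: 0.0
```

```bash
python3 -c "
from h import *
env.read_camera('top')
c=pose();print(c,go(c,[460,-279.2,170,104.5]))
"
```

```text
[np.float64(508.1496805502037), np.float64(-177.046839541801), np.float64(209.61033462818085), np.float64(125.84414402055393)] [-54.6, -98.8, 39.6, 21.3]
```

Emit:
arm_command(targets=[[-20,-35,10,7,0.75],[-40,-70,30,14,0.75],[-54,-98,60,21.3,0.75],[-54.6,-98.8,85,21.3,0.75],[-54.6,-98.8,100,21.3,0.75]])

```text
t: 29.05
eef_pos: [463.1, -274.3, 107.9]
tcp_rot: [-3.139, -0.003, 1.836]
ft_force: [-0.3, -0.4, 0.3]
opening: 0.748
grip_force: 0.0
```

```bash
python3 -c "
from h import *
env.read_camera('top');env.read_camera('top')
t=cam('top');a=t['frame'][:,:,::-1];cv2.imwrite('pics/t8.png',cv2.resize(a[95:235,255:455],(800,560),interpolation=cv2.INTER_CUBIC))
c=pose();print(c,go(c,[460,-279.2,60,104.5]))
"
```

```text
[np.float64(464.1111038976648), np.float64(-273.6850890164663), np.float64(109.48770944003866), np.float64(105.292709189055)] [-4.2, -5.4, 49.5, 0.8]
```

View pics/t8.png

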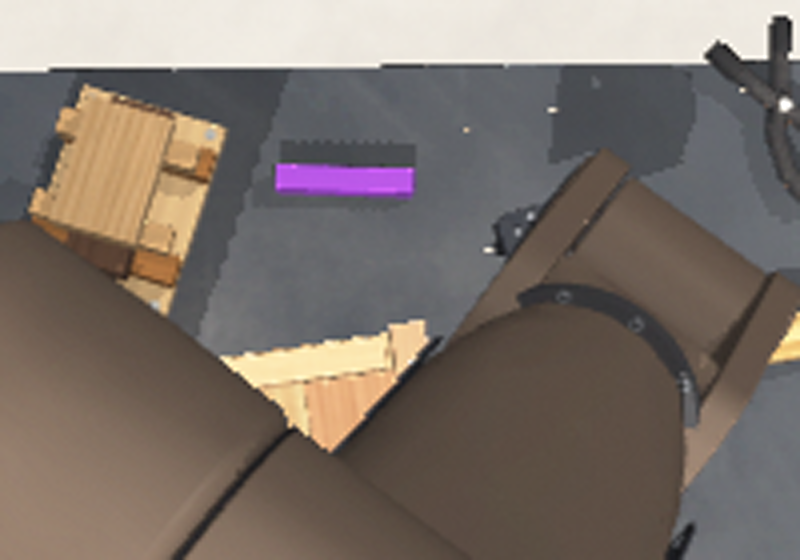

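The ash sits on both sticks, with its top corners near (85,88), (175,115), (130,250) and (38,214) in the crop.

Emit:
arm_command(targets=[[-4.2,-5.4,15,0.8,0.75],[-4.2,-5.4,30,0.8,0.75],[-4.2,-5.4,40,0.8,0.75],[-4.2,-5.4,45,0.8,0.75],[-4.2,-5.4,45,0.8,0.75]])

```text
t: 29.7
eef_pos: [460.8, -279.3, 65.7]
tcp_rot: [-3.141, -0.0, 1.824]
ft_force: [0.5, 0.4, -0.4]
opening: 0.751
grip_force: 0.0
```

```bash
python3 -c "
from h import *
env.read_camera('top')
t=cam('top');C=lambda x,y:((x+.5)/4-.5+255,(y+.5)/4-.5+95)
P=np.array([ray(t,C(*p),98) for p in((85,88),(175,115),(130,250),(38,214))]);print(P.round(),P.mean(0))
a=cam('scene')['frame'][:,:,::-1];cv2.imwrite('pics/s8.png',cv2.resize(a[170:270,310:440],(780,600),interpolation=cv2.INTER_CUBIC))
c=pose();print(c,go(c,[460,-279.2,5,104.5]))
"
```

```text
[[664.  45.]
 [645. -16.]
 [552.  14.]
 [578.  76.]] [609.76517499  29.65262658]
[np.float64(460.99212447554936), np.float64(-279.6374088092763), np.float64(66.3711658983994), np.float64(104.50990428146177)] [0.7, -0.9, 61.4, 0.0]
```

View pics/s8.png

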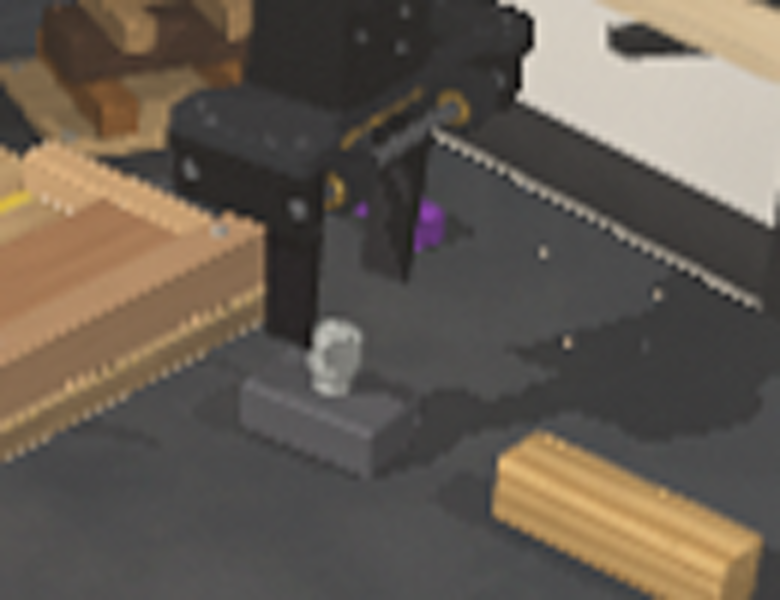

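The open fingers straddle the weight, whose knob is at (338,355) in the crop, clear of the tray and offcut. I'll grip the block's sides.

Emit:
arm_command(targets=[[0.7,-0.9,15,0,0.7],[0.7,-0.9,32,0,0.7],[0.7,-0.9,46,0,0.7],[0.7,-0.9,56,0,0.7],[0.7,-0.9,61,0,0.7]])

```text
t: 30.35
eef_pos: [459.6, -279.1, 4.4]
tcp_rot: [-3.141, -0.0, 1.824]
ft_force: [0.5, 0.0, -0.1]
opening: 0.696
grip_force: 0.0
```

Emit:
arm_command(targets=[[0,0,0,0,0.6],[0,0,0,0,0.5],[0,0,0,0,0.4],[0,0,0,0,0.3],[0,0,0,0,0]])

```text
t: 30.85
eef_pos: [460.0, -279.3, 5.3]
tcp_rot: [3.141, 0.001, 1.824]
ft_force: [0.3, -0.0, 5.5]
opening: 0.472
grip_force: 30.0
```

Emit:
arm_command(targets=[[0,0,0,0,0],[0,0,-3,0,0],[0,0,-10,0,0],[0,0,-20,0,0],[0,0,-30,0,0]])

```text
t: 31.35
eef_pos: [459.5, -279.0, 35.6]
tcp_rot: [-3.141, -0.0, 1.824]
ft_force: [-0.3, 0.2, -4.3]
opening: 0.473
grip_force: 30.0
```

```bash
python3 -c "
from h import *
env.read_camera('top');env.read_camera('top');env.read_camera('top')
c=pose();s=env.state();print(c,s['opening'],s['grip_force'],s['ft_force'],s['moment'])
"
```

```text
[np.float64(459.95171804498494), np.float64(-279.3691694250118), np.float64(35.72552444159873), np.float64(104.49743741851914)] 0.47433979613518035 29.971153736114502 [ 0.95389783  0.50079556 -4.05965046] [ 0.00081453  0.06806208 -0.00551014]
```

Emit:
arm_command(targets=[[0,0,-15,0,0],[0,0,-45,0,0],[0,0,-80,0,0],[0,0,-115,0,0],[0,0,-140,0,0]])

```text
t: 32.0
eef_pos: [459.7, -279.1, 176.7]
tcp_rot: [3.141, 0.001, 1.824]
ft_force: [0.8, -0.5, -5.3]
opening: 0.472
grip_force: 30.0
```

```bash
python3 -c "
from h import *
env.read_camera('top');env.read_camera('top')
c=pose();print(c,go(c,[607.5,27.1,170,162.6]),env.state()['ft_force'])
"
```

```text
[np.float64(460.48859561998165), np.float64(-279.77204674922046), np.float64(177.5209500111033), np.float64(104.49711983552729)] [260.3, 219.2, 7.5, -58.1] [ 0.38256269  0.92361785 -4.94407778]
```

Emit:
arm_command(targets=[[15,13,0,0,0],[45,38,0,0,0],[80,67,0,0,0],[115,97,0,0,0],[150,126,0,0,0]])

```text
t: 32.6
eef_pos: [544.0, -100.6, 173.0]
tcp_rot: [-3.14, -0.001, 1.823]
ft_force: [0.3, 0.0, -3.8]
opening: 0.471
grip_force: 30.0
```

Emit:
arm_command(targets=[[30,25,0,-5,0],[60,50,0,-12,0],[85,72,0,-20,0],[100,85,0,-28,0],[110,93,0,-35,0]])

```text
t: 33.1
eef_pos: [606.4, 29.2, 172.5]
tcp_rot: [-3.14, -0.002, 2.442]
ft_force: [0.3, -0.1, -3.7]
opening: 0.472
grip_force: 30.0
```

```bash
python3 -c "
from h import *
env.read_camera('top');env.read_camera('top')
c=pose();print(c,go(c,[607.5,27.1,130,162.6]),env.state()['ft_force'])
"
```

```text
[np.float64(606.2693299557086), np.float64(28.842560397829654), np.float64(172.65941468089287), np.float64(139.70402963751036)] [-2.1, -0.5, 42.7, -22.9] [-0.45775776  0.21845818 -3.97898133]
```

Emit:
arm_command(targets=[[-2.1,-0.5,5,-6,0],[-2.1,-0.5,15,-12,0],[-2.1,-0.5,28,-18,0],[-2.1,-0.5,38,-22.9,0],[-2.1,-0.5,42,-22.9,0]])

```text
t: 33.7
eef_pos: [606.7, 24.9, 130.7]
tcp_rot: [-3.141, -0.003, 2.831]
ft_force: [-0.4, 0.3, -5.0]
opening: 0.474
grip_force: 30.0
```

```bash
python3 -c "
from h import *
env.read_camera('top');env.read_camera('top')
c=pose();print(c,go(c,[607.5,27.1,104,162.6]))
a=cam('scene')['frame'][:,:,::-1];cv2.imwrite('pics/s9.png',cv2.resize(a[110:210,270:400],(780,600),interpolation=cv2.INTER_CUBIC))
"
```

```text
[np.float64(607.2024178792789), np.float64(25.098162787457223), np.float64(131.66562200087975), np.float64(162.09598090951232)] [0.3, 2.0, 27.7, -0.5]
```

View pics/s9.png

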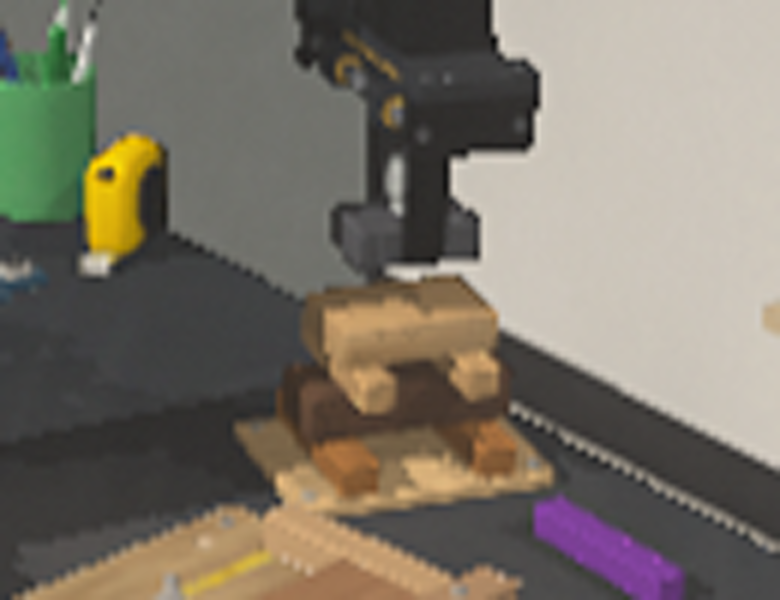

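The weight hangs level over the ash, and the ash sits square on both sticks. I lower it gently.

Emit:
arm_command(targets=[[0.3,2,8,-0.5,0],[0.3,2,14,-0.5,0],[0.3,2,19,-0.5,0],[0.3,2,21,-0.5,0],[0.3,2,21,-0.5,0]])

```text
t: 34.35
eef_pos: [608.1, 27.7, 111.5]
tcp_rot: [-3.142, -0.001, 2.843]
ft_force: [-0.3, 0.8, -4.3]
opening: 0.471
grip_force: 30.0
```

```bash
python3 -c "
from h import *
env.read_camera('top');env.read_camera('top')
c=pose();print(c,go(c,[607.5,27.1,103.4,162.6]),env.state()['ft_force'])
"
```

```text
[np.float64(608.2748728143939), np.float64(27.683373467317498), np.float64(111.96052047560566), np.float64(162.88954472711197)] [0.6, -0.8, 8.6, 0.3] [ 0.11547547 -0.25616775 -4.0425208 ]
```

Emit:
arm_command(targets=[[0.6,-0.8,3,0.3,0],[0.6,-0.8,5.5,0.3,0],[0.6,-0.8,7,0.3,0],[0.6,-0.8,7.5,0.3,0],[0.6,-0.8,7.5,0.3,0]])

```text
t: 34.95
eef_pos: [607.4, 27.1, 104.2]
tcp_rot: [3.142, -0.0, 2.838]
ft_force: [-0.9, -0.4, -4.1]
opening: 0.467
grip_force: 30.0
```

```bash
python3 -c "
from h import *
env.read_camera('top');env.read_camera('top')
c=pose();print(c,go(c,[607.5,27.1,103.4,162.6]),env.state()['ft_force'])
"
```

```text
[np.float64(607.4192602542064), np.float64(27.078345973199255), np.float64(104.40204135388863), np.float64(162.59762649403507)] [-0.1, 0.0, 1.0, -0.0] [-0.38184122  0.55560098 -4.55448967]
```

Emit:
arm_command(targets=[[0,0,0.6,0,0],[0,0,1.2,0,0],[0,0,1.2,0,0],[0,0,1.2,0,0],[0,0,1.2,0,0]])

```text
t: 35.55
eef_pos: [607.4, 27.1, 103.3]
tcp_rot: [3.141, 0.0, 2.838]
ft_force: [-1.5, 0.0, -0.7]
opening: 0.474
grip_force: 30.0
```

Emit:
arm_command(targets=[[0,0,0,0,0.5],[0,0,0,0,0.55],[0,0,0,0,0.62],[0,0,0,0,0.65],[0,0,0,0,0.65]])

```text
t: 36.05
eef_pos: [607.4, 27.1, 103.2]
tcp_rot: [3.141, 0.0, 2.838]
ft_force: [1.2, -0.2, 1.0]
opening: 0.643
grip_force: 0.0
```

Emit:
arm_command(targets=[[0,0,-10,0,0.65],[0,0,-30,0,0.65],[0,0,-65,0,0.65],[0,0,-100,0,0.65],[0,0,-120,0,0.65]])

```text
t: 36.55
eef_pos: [607.9, 27.1, 226.8]
tcp_rot: [3.141, 0.004, 2.838]
ft_force: [0.6, 0.6, -1.0]
opening: 0.649
grip_force: 0.0
```

Emit:
arm_command(targets=[[30,25,0,0,0.65],[65,45,0,0,0.65],[100,65,0,0,0.65],[130,80,0,0,0.65],[150,90,0,0,0.65]])

```text
t: 37.05
eef_pos: [489.5, 159.1, 224.1]
tcp_rot: [3.141, 0.0, 2.839]
ft_force: [0.6, -0.2, -0.4]
opening: 0.653
grip_force: 0.0
```

```bash
python3 - <<'E'
from h import *
for _ in range(8): env.read_camera('top')
t=cam('top');print(pose())
# knob: bright low-saturation blob near its expected pixel
u=proj(t,(607.5,27.1,151));x,y=u.astype(int);print("expected",u)
a=cv2.resize(t["frame"][y-12:y+13,x-12:x+13,::-1],None,fx=4,fy=4,interpolation=cv2.INTER_LINEAR)
h=cv2.cvtColor(a,cv2.COLOR_BGR2HSV);m=((h[:,:,1]<45)&(h[:,:,2]>130)).astype(np.uint8)
n,_,st,ce=cv2.connectedComponentsWithStats(m)
for i in range(1,n):
    if st[i,4]>100:
        q=(ce[i]+.5)/4-.5+[x-12,y-12];print(st[i,4]/16,q,ray(t,q,149))
for nme,p in (("wt",(607.5,27.1,123)),("ash end",(645,15,98)),("loc",(494,-416,30))):
    v=proj(t,p).astype(int);print(nme,t["frame"][v[1],v[0]])
E
```

```text
[np.float64(491.6987550199562), np.float64(157.20023564946837), np.float64(223.03534803787906), np.float64(162.53494146805923)]
expected [280.07117191 131.67935451]
172.875 [283.61578091 134.14587852] [601.4277249   18.15399576]
wt [245 247 246]
ash end [116 107 101]
loc [253 239 172]
```

```bash
python3 - <<'E'
from h import *
t=cam('top')
f=t["frame"][118:150,262:302].astype(int)
print("\n".join(" ".join("%3d"%v if s<40 else " ##" for v,s in zip(r.max(1)*1, r.max(1)-r.min(1))) for r in f))
E
```

```text
75  76  75  76  75  75  76  74  75  75  76  76  66  ##  ##  ##  ##  ##  ##  ##  ##  ## 109  78  77  78  79  78  77  76  76  77  79  77  77  79  78  78  77  78
 75  76  75  75  76  75  76  76  74  75  77  77  76  ##  ##  ##  ##  ##  ##  ##  ##  ##  ##  ##  ## 109  78  79  79  78  78  77  76  77  76  79  78  77  77  78
 76  75  75  75  75  76  75  75  75  74  77  68  ##  ##  ##  ##  ##  ##  ##  ##  ##  ##  ##  ##  ##  ##  ##  ## 106  65  76  79  79  79  78  77  77  77  79  81
 75  77  76  78  77  77  77  76  75  91  77  68  ##  ##  ##  ## 104 113 113  ##  ##  ##  ##  ##  ##  ##  ##  ##  ##  ##  ## 105  99  80  78  79  77  77  78  80
 75  76  77  77  75  77  77  77  ##  ##  ##  ##  ##  ##  ## 115  98  98  98  98 110 116  ##  ##  ##  ##  ##  ##  ##  ##  ##  ##  ## 104  ## 107  80  79  78  78
 76  77  76  77  77  78  78  77  ##  ##  ##  ##  ##  ##  ## 106  98  98  96  98  99  98  97  97 117 113  ##  ##  ##  ##  ##  ##  ##  ##  ##  ##  ##  ## 117  65
 75  77  77  77  78  79  77  88  ##  ##  ##  ##  ##  ## 119  99  99  97  98  98  98  96  97 101  99  98  99 126 120  ##  ##  ##  ##  ##  ##  
[... 3318 characters left out ...]
  82 114  ##  ##  ##  ##  ##  ##  ##  ##  ##  ##  ##  ##  ##
112  ##  ##  ##  ##  ##  ##  ##  ##  80  53  55  62  76  82  91  95 129 134 137 135 135 131 135 128  74  ##  ##  ##  ##  ##  ##  ##  ##  ##  ##  ##  ##  ##  ##
 ##  ##  ##  ##  ##  ##  ##  ##  ##  ##  90  81  55  53  53  58 118 137 135 139 137 133 133 133 105  71  ##  ##  ##  ##  ##  ##  ##  ##  ##  ##  ##  ##  ##  ##
 88  ##  ##  ##  ##  ##  ##  ##  ##  ##  ##  ##  ##  ##  90  55  55  95 106 121 138 140 136 130  83 116  ##  ##  ##  ##  ##  ##  ##  ##  ##  ##  ##  ##  ##  ##
 67  ##  ##  ##  ##  ##  ##  ##  ##  ##  ##  ##  ##  ##  ##  ##  ##  90 108 101 104 103 116 112  77  ##  ##  ##  ##  ##  ##  ##  ##  ##  ##  ##  ##  ##  ##  ##
```

The knob shows at pixel (280.5,131.8) against the expected (280.1,131.7), so the weight is centred. The arm is clear of everything, so I hand the job in.

```bash
python3 -c "
from cell import env
print(env.job_done())"
```

```text
the job is handed in; nothing more can be done
None
```

I stacked everything in the order asked: walnut, two sticks, ash, then the steel weight base down on the middle. Every piece is released, the offcut was left where it lay, and the job was handed in at about 38 s.

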